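# Prime the squeeze mill and snap its filler cap shut

## Robot

A 6-joint arm with a two-finger parallel gripper is mounted at the origin on the work surface. World frame = base frame: x ahead of the robot, y to its left, z up, the work surface at z = 0. Lengths are in mm, angles in rad, forces in N, time in s.
With the tool pointing down it reaches from about 400 to 925 mm from the base axis. Payload 12.5 kg.
Tool frame: the origin (TCP) lies midway between the tips of the shut fingers; the grasp point (between the pads) lies 19 mm behind it; z points along the fingers, y is the line along which they close (so a half turn about z gives the same grasp; the last joint's range is limited). The gripper opens to 95 mm and grips with 3 to 60 N. Pads are 20 mm wide; open, the fingers measure 119 mm over their backs; the gripper's body (75 mm by 180 mm) begins 59 mm behind the grasp point.
Start: joints at [1.121, 0.491, 1.559, -0, 1.092, -0.106], TCP at [210.652, 588.452, 184.761] pointing down, gripper open.
Joint ranges: [-3.1, 3.1], [-0.84, 2.19], [0.05, 2.79], [-1.13, 4.28], [0.06, 2.93], [-2.69, 2.69]. Speed limits (rad/s): [2.22, 2.22, 2.79, 3.14, 3.14, 3.14].

## Interface

Orientations are given as [roll, pitch, yaw] about the fixed x, y, z axes, in that order (R = Rz(yaw) Ry(pitch) Rx(roll)).
In Python, from cell import env gives the robot as it stands.
- The arm moves only by the tool arm_command, never from a script. Its argument "targets" is a list of rows, each a list of 5 numbers: the shift along the tool's x, y, z in mm, then the turn about the tool's z in degrees, then the opening, from 0 (shut) to 1 (fully open). In form: [[tx, ty, tz, roll, fingers], ...]. A call has 1 to 5 rows; each row is the pose to reach, as a shift and turn from the pose commanded when the call began, along the tool's axes at that moment; what a row does not reach only later rows make up. A row lasts 1/10 s, in which the tool goes at most 50 mm and 8.59 degrees, less where a joint would pass 70% of its speed; a pose out of reach is approached as far as the arm can. A call with a gripper value outside its range is refused whole. The fingers move at their own pace and stop on an object; the grip force is fixed at half the most. Time passes only in rows, so rows that repeat a pose let the fingers close. It gives the time, the measured TCP pose, the force, the opening and the grip force at its end, in the units of the state.
- env.state(): the state, without advancing time (a new reading comes with each control period).
- env.read_camera(name): name is "scene" or "side" or "wrist"; returns a dict with "frame" (480x640x3 uint8, red, green, blue), "vertical_fov" (degrees; the focal length in pixels is half the picture's height over the tangent of half this angle, whatever the lens; pixels are square), "cx", "cy" (the principal point, pixels), "world_from_camera" (4x4, takes a point from camera to world coordinates); the wrist camera has in their place "hand_eye" (4x4, takes a point from camera to tool coordinates, whose origin is the TCP and whose axes are the flange's). Camera axes: x right, y down, z forward; pixel columns grow to the right and rows downward; lengths in mm; the calibration is good to about 2 mm. A picture is of the moment at which its call begins: read the wrist's pose just before it. There is no depth.
- env.job_done(): hands the job in; it is judged then, once.
The state is a dict: "t": time; "joints": joint angles; "qvel": joint speeds; "tau": joint torques, N m; "eef_pos": TCP position; "tcp_rot": TCP orientation; "ft_force": force on the tool from outside, world axes, zero at the start; "moment": the same for the moment, N m; "opening": opening from 0.0 (shut) to 1.0 (fully open); "grip_force": force on a finger pad.
Only numpy, scipy, OpenCV 4.12 (cv2) and the standard library are available. Lean on these libraries where they do the work, as an engineer would, in place of code of your own. Each camera call takes 0.05 s, during which the arm holds its last target. There are 200 camera calls.

## Task

The one-hand pepper mill on the shelf has just been refilled: squeeze its side trigger fully in against the mill and let it spring right back, so that the filling settles while the neck is still open. Then take the loose cap, press it down onto the mill's neck until it clicks over the bead and sits fully home, and keep pressing after the click: the job ends in the hold, with the gripper still on the cap and pressing it down firmly. Leave the pot, the salt shaker, the plate and the tongs where they are.

Things in the scene. Friction and masses are not known exactly. Their poses are not given: they have to be found in the camera images.
- mill: squeeze mill, 148.5 mm tall, screwed down upright (cannot move). Origin: centre of its underside on the board; z up. Black stand 84 mm across, 12 mm high; steel foot 58 mm across to 34 mm; from 46 mm up a round steel column 40 mm across, to a flat shoulder at 128 mm that bears a white filler neck (mill_seat). A black trigger stands off the column on the mill's own -y side.
- mill_seat (a point): centre of the flat shoulder at the foot of the white neck, 128 mm above the board on the mill's axis, mill's axes: the cap's underside rests here when home. The neck rises 20.5 mm from here; its top is 16 mm across and it widens as a cone, the lead-in, down to a bead 30 mm across 9 mm above the shoulder; below it the neck is 24 mm across.
- trigger_pad (a point): where to squeeze: the trigger's outer face near its free upper end, at rest 36 mm from the mill's axis on its -y side, 106 mm above the board. Black lever 19 mm wide, 5 thick, 64 long, hinged at its lower end 52 mm above the board; its top is at 115 mm. Over trigger and column: 58 mm (mill y -38 to +20) at rest, 46 mm (-26 to +20) squeezed home.
- trigger_lever (a joint): trigger angle in rad: 0 at rest, standing off; 0.19 squeezed home against the column. A spring returns it; it takes about 3 N at the pad to start and 7 N to hold it home.
- cap: loose black ribbed snap cap, steel disc in its top: cup 44 mm across, 26 tall, 38 inside; about 57 g; stands open side down on the board. Origin: centre of its open underside; z to its closed flat top. Four sprung lugs inside meet the neck's bead about 9 mm above home; passing it takes about 6 to 12 N, the force drops about 5 mm above home, then the cap goes down freely onto the shoulder.
- shaker: glass salt shaker with a steel twist cap, 54 mm across, 89 mm tall, 0.2 kg; origin: centre of its underside. Leave it alone.
- pot: small blue ceramic pot with its lid on, 90 mm across, 88 mm tall to the lid's knob, 0.38 kg; origin: centre of its underside. Leave it alone.
- plate: red melamine plate, 190 mm across, 18 mm high; origin: centre of its underside. Leave it alone.
- tongs: steel kitchen tongs lying flat, 240 mm long along their x, about 55 mm across, 18 mm high; origin: middle, on the board. Leave them alone.
Things that resemble listed ones, but are neither listed nor needed, are in the scene too. What is shaped like the mill but red or yellow is not meant.

How it is judged (in metres and radians):
On the way, in this order (a step that is already met when the one before it is completed fails the run):
1. the trigger is squeezed fully in, with the cap still off (value of joint trigger_lever above 0.16 rad), for 0.1 s.
2. the trigger has sprung right back (value of joint trigger_lever below 0.03 rad and contact force between the fingers and mill below 0.5 N), for 0.2 s.
3. the cap has clicked over the bead and is fully home (z of cap in the frame of mill_seat between -0.004 and 0.0025 m and horizontal distance between cap and mill_seat below 0.005 m and angle between the z axis of cap and the z axis of mill, either way round below 0.08 rad), for 0.2 s.
At the end, for the whole second after the job is handed in: The cap is snapped onto the neck, its underside within 2.5 mm of the shoulder, centred within 5 mm and square within 0.08 rad; the fingers are still on the cap (over 2 N) and press it onto the mill with over 3 N; the trigger is back at rest (under 0.03 rad) (all of step 3 and contact force between cap and mill above 3 N and contact force between the fingers and cap above 2 N and value of joint trigger_lever below 0.03 rad); the arm keeps its last pose, push and grip.
It fails at once if the small lidded ceramic pot is moved by more than 20 mm (distance of pot from where it was at the start of the episode above 0.02 m).
It fails at once if the glass salt shaker is moved by more than 20 mm (distance of shaker from where it was at the start of the episode above 0.02 m).
It fails at once if the red plate is moved by more than 20 mm (distance of plate from where it was at the start of the episode above 0.02 m).
It fails at once if the steel tongs is moved by more than 20 mm (distance of tongs from where it was at the start of the episode above 0.02 m).
It also fails if it takes over 64 s, if anything falls off the work surface, if the arm or the gripper's body presses on something with over 40 N, if the wrist force passes 120 N, or if a joint passes its speed limit or range.

## Working session

There is one attempt and no reset: what is moved stays moved. The work goes in short steps, Python scripts to look and compute and a tool call to move; the robot and the scene stay as the last step left them, time stands still between calls to the robot, and variables do not carry over. Pictures are saved under pics/ and viewed, at most 11 in all, crops included, and the job is handed in when it is done.

Besides the shell and the picture viewer there is one more tool, called after "Request:" as name(argument=value, ...) on one line, values as JSON. arm_command: Moves the arm, as the interface text tells. Its arguments: {"type":"object","properties":{"targets":{"type":"array","items":{"type":"array","items":{"type":"number"}}}},"required":["targets"]}

```bash
mkdir -p pics; ls
python3 - <<'E'
from cell import env
import cv2,numpy as np,pickle
s=env.state();print({k:np.round(v,3).tolist() for k,v in s.items()})
d={}
for n in("scene","side","wrist"):
    c=env.read_camera(n);d[n]=c
    print(n,c["vertical_fov"],c["cx"],c["cy"],np.round(c.get("world_from_camera",c.get("hand_eye")),3).tolist())
    cv2.imwrite(f"pics/{n}0.png",c["frame"][:,:,::-1])
pickle.dump((s,d),open("c0.pkl","wb"))
E
```

```text
pics
{'t': 0.0, 'joints': [1.121, 0.492, 1.559, 0.0, 1.092, -0.106], 'qvel': [0.0, 0.0, -0.0, -0.0, 0.001, -0.0], 'tau': [0.0, -61.266, -25.816, 0.069, 0.049, -0.0], 'eef_pos': [210.51, 588.179, 184.169], 'tcp_rot': [-3.141, -0.0, 2.798], 'ft_force': [1.234, -0.219, 0.025], 'moment': [-0.034, -0.033, 0.01], 'grip_force': 0.0, 'opening': 0.999}
scene 49.142788236279024 330.8016512027899 243.77788767064627 [[-0.83, 0.334, -0.448, 1215.566], [0.558, 0.504, -0.659, 845.975], [0.005, -0.797, -0.604, 900.282], [0.0, 0.0, 0.0, 1.0]]
side 51.08959984604277 314.14738097290467 242.5735724409536 [[-0.992, -0.075, 0.098, 498.58], [-0.122, 0.519, -0.846, 875.629], [0.012, -0.851, -0.524, 685.581], [0.0, 0.0, 0.0, 1.0]]
wrist 71.79420889894722 317.39707033415056 242.03211498963827 [[0.0, -0.956, -0.295, 83.863], [1.0, -0.0, 0.001, -0.868], [-0.001, -0.295, 0.956, -201.235], [0.0, 0.0, 0.0, 1.0]]
```

View pics/scene0.png

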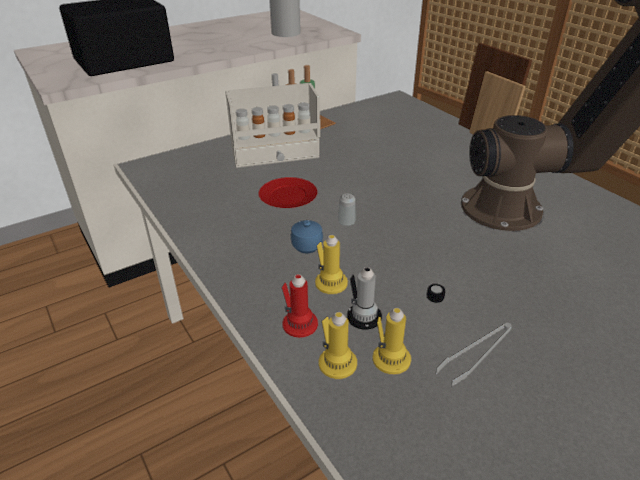

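View pics/side0.png

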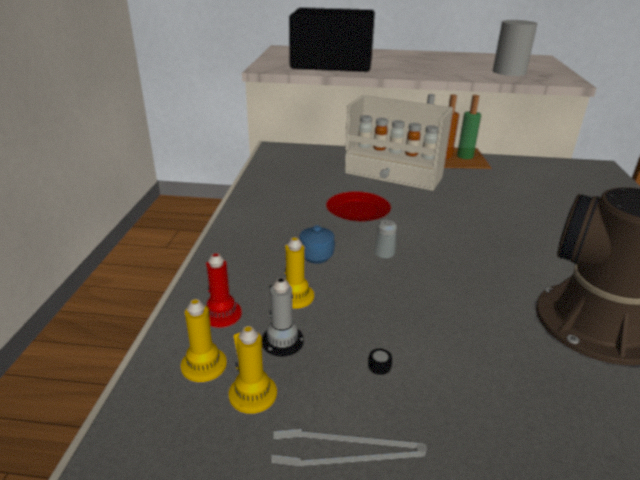

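```bash
cat > h.py <<'E'
import numpy as np,cv2
from scipy.spatial.transform import Rotation as R
def T_of(c,s=None):
    if "world_from_camera" in c: return np.array(c["world_from_camera"])
    T=np.eye(4);T[:3,:3]=R.from_euler("xyz",s["tcp_rot"]).as_matrix();T[:3,3]=s["eef_pos"]
    return T@np.array(c["hand_eye"])
def f(c): return 240/np.tan(np.radians(c["vertical_fov"])/2)
def ray(c,uv,s=None):
    T=T_of(c,s);d=T[:3,:3]@np.array([(uv[0]-c["cx"])/f(c),(uv[1]-c["cy"])/f(c),1]);return T[:3,3],d/np.linalg.norm(d)
def plane(c,uv,z,s=None):
    o,d=ray(c,uv,s);return o+d*(z-o[2])/d[2]
def proj(c,p,s=None):
    T=np.linalg.inv(T_of(c,s));q=T[:3,:3]@np.array(p)+T[:3,3];return f(c)*q[:2]/q[2]+[c["cx"],c["cy"]]
def tri(*rays):
    A=sum(np.eye(3)-np.outer(d,d) for o,d in rays);b=sum((np.eye(3)-np.outer(d,d))@o for o,d in rays);return np.linalg.solve(A,b)
E
python3 - <<'E'
from h import *;import pickle
s,d=pickle.load(open("c0.pkl","rb"));sc,si,w=d["scene"],d["side"],d["wrist"]
for n,a,b,z in[("mill stand",(365,317),(283,341),6),("cap",(436,293),(380,361),13),("shaker",(347,210),(387,240),45),("pot",(307,238),(317,245),40),("plate",(288,192),(358,206),10),("yelA",(332,282),(297,296),6),("yelB",(392,358),(253,395),6),("red",(300,322),(219,313),6),("yelC",(338,360),(203,366),6)]:
    print(n,plane(sc,a,z).round(),plane(si,b,z).round())
for c,p in((sc,(512,325)),(sc,(440,372)),(sc,(455,382))):print("tongs",plane(c,p,9).round())
print(proj(sc,s["eef_pos"]))
a=cv2.resize(sc["frame"][255:335,310:450],None,fx=4,fy=4,interpolation=3);b=cv2.resize(si["frame"][270:390,240:400],None,fx=3.5,fy=3.5,interpolation=3)[:,:]
h=np.zeros((600,800,3),np.uint8);a=cv2.resize(a,(455,260));b=cv2.resize(b,(455,340));h[:260,:455]=a;h[260:,:455]=b
h[:260,455:]=cv2.resize(w["frame"],(345,260));cv2.imwrite("pics/crop1.png",h[:,:,::-1])
E
```

```text
mill stand [647. 155.   6.] [641. 152.   6.]
cap [453. 191.  13.] [452. 188.  13.]
shaker [ 450. -197.   45.] [ 442. -196.   45.]
pot [ 618. -150.   40.] [ 611. -156.   40.]
plate [ 517. -431.   10.] [ 523. -435.   10.]
yelA [642.   7.   6.] [635.   7.   6.]
yelB [673. 288.   6.] [668. 292.   6.]
red [784.  83.   6.] [788.  87.   6.]
yelC [775. 227.   6.] [775. 238.   6.]
tongs [378. 369.   9.]
tongs [614. 377.   9.]
tongs [606. 413.   9.]
[672.9634114  296.26709567]
```

View pics/crop1.png

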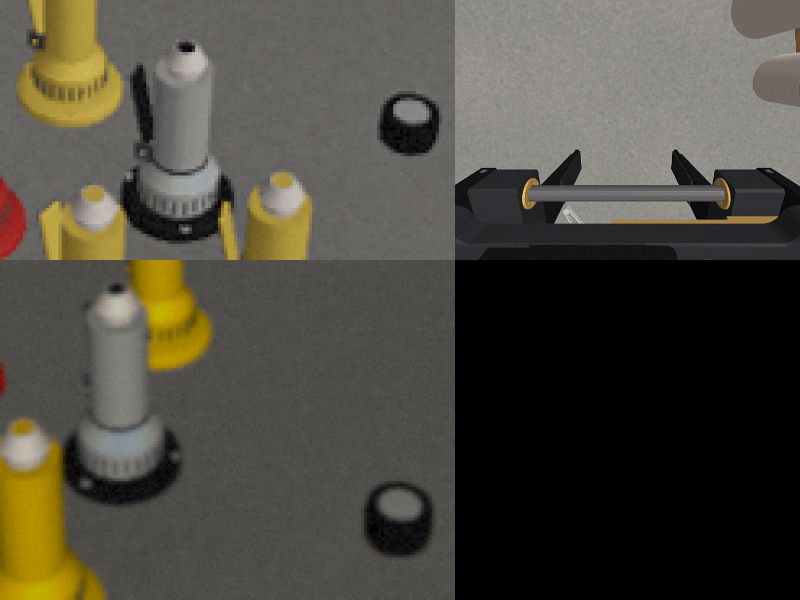

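Run:
```python
from h import *;import pickle
s,d=pickle.load(open("c0.pkl","rb"));sc,si,w=d["scene"],d["side"],d["wrist"]
# neck top centre (z 148.5): crop (185,46)->scene ; side crop (117,289)
a=(310+185*140/455,255+46*80/260); b=(240+117*160/455,270+(289-260)*120/340)
print(a,b,plane(sc,a,148.5),plane(si,b,148.5),tri(ray(sc,a),ray(si,b)))
t=(310+138*140/455,255+67*80/260); p=plane(sc,t,115);print("trig top",p)
hg=(310+142*140/455,255+150*80/260);print("hinge",plane(sc,hg,52))
c=(310+410*140/455,255+108*80/260); e=(240+400*160/455,270+(503-260)*120/340)
print("cap top",plane(sc,c,26),plane(si,e,26),tri(ray(sc,c),ray(si,e)))
```

```text
(366.9230769230769, 269.15384615384613) (281.14285714285717, 280.2352941176471) [643.9715771  148.02486876 148.5       ] [642.18612881 147.02267752 148.5       ] [642.55682232 146.13993647 147.21397723]
trig top [660.07371731 117.00468844 115.        ]
hinge [666.69478734 134.36522553  52.        ]
cap top [451.98311488 188.31678988  26.        ] [452.02878004 187.8086016   26.        ] [452.09658504 188.34006513  26.2903296 ]
```

Request:
arm_command(targets=[[-43,-21,-40,0,1],[-86,-42,-40,0,1],[-129,-63,-40,0,1],[-172,-84,-40,0,1],[-215,-105,-40,0,1]])

```text
t: 0.65
eef_pos: [377.7, 416.5, 224.8]
tcp_rot: [3.141, 0.0, 2.798]
ft_force: [0.8, 1.2, -0.5]
opening: 1.003
grip_force: 0.0
```

Request:
arm_command(targets=[[-43,-21,0,-8,1],[-86,-42,0,-16,1],[-129,-63,0,-24,1],[-172,-84,0,-32,1],[-215,-105,0,-40,1]])

```text
t: 1.15
eef_pos: [544.3, 245.7, 224.7]
tcp_rot: [3.141, -0.0, -2.783]
ft_force: [-0.2, 0.3, 0.1]
opening: 1.0
grip_force: 0.0
```

```bash
cat > go.py <<'E'
# python3 go.py x y z yawdeg -> move in tool axes
import sys;from h import *;from cell import env
s=env.state();r=R.from_euler("xyz",s["tcp_rot"]).as_matrix()
x,y,z,yaw=map(float,sys.argv[1:5])
d=np.array([x,y,z])-s["eef_pos"];yn=np.degrees(s["tcp_rot"][2])
print("t",s["t"],"pos",np.round(s["eef_pos"],1),"yaw",yn.round(2),"rot",np.round(s["tcp_rot"],3),"q",np.round(s["joints"],2),"F",np.round(s["ft_force"],1),s["opening"])
print("shift",(r.T@d).round(1),"roll",round(-((yaw-yn+180)%360-180),2))
E
python3 go.py 643 149 225 208
```

```text
t 1.15 pos [544.3 245.7 224.7] yaw -159.48 rot [ 3.141 -0.    -2.783] q [ 0.31  0.41  1.58  0.    1.15 -1.62] F [-0.2  0.3  0.1] 0.9996881972233689
shift [ -58.5 -125.2   -0.4] roll -7.48
```

Request:
arm_command(targets=[[-19,-42,0,-4,1],[-39,-84,0,-7,1],[-58,-125,0,-7,1],[-58,-125,0,-7,1],[-58,-125,0,-7,1]])

```text
t: 1.65
eef_pos: [640.9, 149.3, 223.9]
tcp_rot: [3.141, -0.001, -2.669]
ft_force: [-0.7, 0.6, 0.9]
opening: 1.004
grip_force: 0.0
```

Run:
```python
from h import *;from cell import env;import pickle
s=env.state();c=env.read_camera("wrist");pickle.dump((s,c),open("c1.pkl","wb"));cv2.imwrite("pics/w1.png",c["frame"][:,:,::-1])
print(s["eef_pos"],s["tcp_rot"],proj(c,(643,149,148.5),s))
```

```text
[640.89249021 149.25272678 223.94277542] [ 3.14093144e+00 -1.13574196e-03 -2.66894211e+00] [316.19245823 242.67987525]
```

View pics/w1.png

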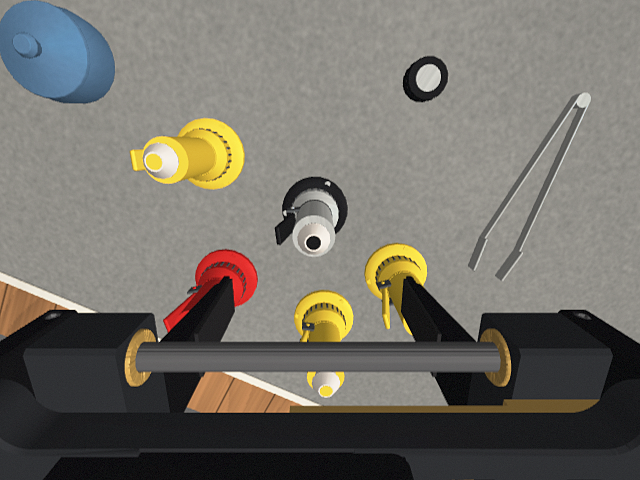

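Run:
```python
from h import *;import pickle
s,c=pickle.load(open("c1.pkl","rb"));g=c["frame"].max(2)
for v in range(204,250,1):print(v,"".join("#" if x<50 else("+" if x<90 else ".") for x in g[v,265:330]))
```

```text
204 ..................#########+.........+++.........................
205 .................##########+........++...........................
206 .................#########+........++............................
207 .................########+....++++#+.............................
208 .................########+....#####..............................
209 .................#########++#++++++..............................
210 .................##..+++++++++...................................
211 .................+.............+++...............................
212 .................+....++++.+....++...............................
213 .................+....######+...+................................
214 .................++...########..+................................
215 ..................#...########..+................................
216 ..................############..+................................
217 ..................+###########...................................
218 ...................###########+..................................
219 ...................###########+...............
[... 1419 characters left out ...]

240 ...........+#######+......................#############..........
241 ...........+######+.......................#############+.........
242 ............#####+.......................+#############+.........
243 ............####+........................+#############+.........
244 ............++++..........................#############..........
245 ..........................................#############..........
246 ..........................................+###########+..........
247 ...........................................+#########+...........
248 .............................................#######.............
249 .................................................................
```

Run:
```python
from h import *;import pickle
s,c=pickle.load(open("c1.pkl","rb"))
m=plane(c,(313.2,242.3),148.5,s);a=plane(c,(275,227.5),115,s);b=plane(c,(276.5,244),115,s)
print(m,a,b,np.linalg.norm(a-b))
d=(a+b)/2-m;print("dir",d,np.hypot(*d[:2]),np.degrees(np.arctan2(d[1],d[0])))
e=b-a;print("edge normal ang",np.degrees(np.arctan2(e[1],e[0])))
g=(c["frame"].max(2)<60).astype(np.uint8)
# white neck/steel disc of cap
import cv2
w=(c["frame"].min(2)>150).astype(np.uint8)
n,l,st,ce=cv2.connectedComponentsWithStats(w)
for i in range(1,n):
    if st[i][4]>100:print(ce[i],st[i])
```

```text
[643.88022654 146.51402012 148.5       ] [656.72968456 111.25066184 115.        ] [671.22299693 119.61016803 115.        ] 16.731331303821886
dir [ 20.09611421 -31.08360519 -33.5       ] 37.01410971566495 -57.11659931764328
edge normal ang 29.97564708129998
[428.02641509  77.33018868] [416  64  25  28 530]
[552.65142857 153.92142857] [485  92 106 159 700]
[163.76231884 159.35507246] [144 142  35  36 690]
[318.04605722 226.39288207] [ 292  191   46   66 1433]
[ 43.48425197 293.90288714] [  0 272  96  41 762]
[271.5014881  388.37797619] [224 372  96  34 672]
[329.14836795 381.96735905] [318 372  22  26 337]
```

```bash
python3 go.py 645 144.5 87 211.3
```

```text
t 1.7 pos [640.4 150.1 224.3] yaw -152.85 rot [ 3.141e+00 -1.000e-03 -2.668e+00] q [ 0.13  0.51  1.42  0.    1.22 -1.92] F [-0.1  0.5 -0.8] 1.000296404186755
shift [ -1.7  -7.2 137.3] roll -4.15
```

Request:
arm_command(targets=[[-1.5,-6.5,20,-4,1],[-1.5,-6.5,60,-4,1],[-1.5,-6.5,100,-4,1],[-1.5,-6.5,137,-4,1],[-1.5,-6.5,137,-4,1]])

```text
t: 2.2
eef_pos: [641.9, 146.0, 83.6]
tcp_rot: [3.138, -0.007, -2.596]
ft_force: [-0.5, 0.7, 0.3]
opening: 1.002
grip_force: 0.0
```

```bash
python3 go.py 645 144.5 87 211.3
python3 - <<'E'
from h import *;from cell import env
s=env.state();c=env.read_camera("wrist");cv2.imwrite("pics/w2.png",c["frame"][:,:,::-1])
print(proj(c,(643.5,147,148.5),s))
E
```

```text
t 2.2 pos [641.9 146.   83.6] yaw -148.73 rot [ 3.138 -0.007 -2.596] q [ 0.12  0.65  1.56  0.    0.94 -1.99] F [-0.5  0.7  0.3] 1.0015557366056715
shift [-1.9 -2.9 -3.4] roll -0.03
[318.39034776 330.9793635 ]
```

View pics/w2.png

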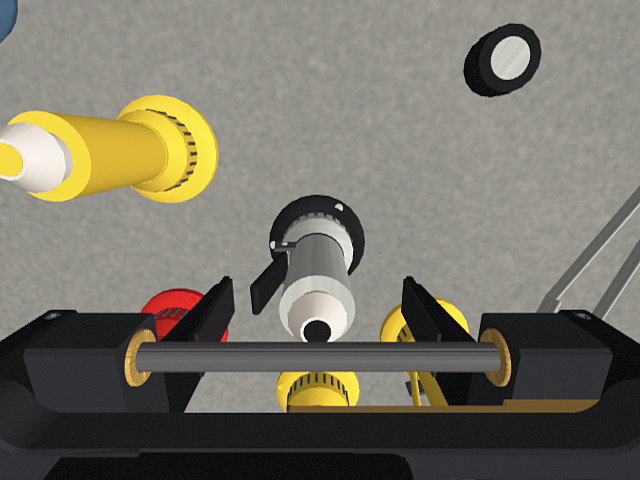

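Request:
arm_command(targets=[[-1.5,-3,-2,0,1],[-1.5,-3,-2,0,0.8],[-1.5,-3,-2,0,0.7],[-1.5,-3,-2,0,0.6],[-1.5,-3,-2,0,0.55]])

```text
t: 2.75
eef_pos: [648.1, 143.1, 90.3]
tcp_rot: [-3.141, 0.001, -2.597]
ft_force: [0.6, 0.4, -0.1]
opening: 0.72
grip_force: 0.0
```

Request:
arm_command(targets=[[0,0,0,0,0.5],[0,0,0,0,0.47],[0,0,0,0,0.45],[0,0,0,0,0.45],[0,0,0,0,0.45]])

```text
t: 3.25
eef_pos: [646.1, 145.9, 89.6]
tcp_rot: [3.137, -0.001, -2.598]
ft_force: [-7.2, 15.1, 3.5]
opening: 0.449
grip_force: 8.8
```

```bash
python3 go.py 645 144.5 87 211.3
python3 - <<'E'
from h import *;from cell import env
c=env.read_camera("wrist");a=env.read_camera("scene")
h=np.vstack([cv2.resize(c["frame"][180:360,180:460],(560,360),interpolation=3),cv2.resize(a["frame"][215:335,310:580],(560,240),interpolation=3)])
cv2.imwrite("pics/w3.png",h[:,:,::-1])
s=env.state();print(s["ft_force"],s["moment"],s["opening"],s["grip_force"],s["eef_pos"])
E
```

```text
t 3.25 pos [646.1 145.9  89.6] yaw -148.83 rot [ 3.137e+00 -1.000e-03 -2.598e+00] q [ 0.12  0.64  1.55  0.    0.95 -2.  ] F [-7.2 15.1  3.5] 0.4493603614954465
shift [ 1.7 -0.7  2.6] roll -0.13
[-7.71432393 16.21791012  3.37912047] [ 2.95983161  1.62452563 -0.0623512 ] 0.4529016465541833 8.71801882982254 [646.1118839  145.99687359  89.58431258]
```

View pics/w3.png

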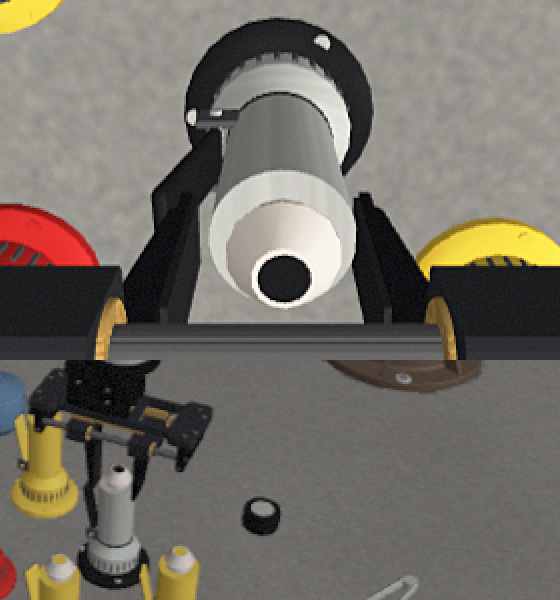

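Run:
```python
from h import *;from cell import env
s=env.state();c=env.read_camera("wrist")
ph=np.radians(-58.7);u=np.array([np.cos(ph),np.sin(ph),0]);v=np.array([-u[1],u[0],0]) # u: mill -y, v perp
M=np.array([643.5,147,0]);T=np.eye(4)
def P(x,y,z):return (2*(proj(c,M+u*y+v*x+[0,0,z],s)-[180,180])).round()
for n,o,lo in(("rest",38,27.5),("home",26,26)):
    for x in(-9.5,9.5):print(n,x,"top out",P(x,o,115),"top in",P(x,o-5,115),"hinge out",P(x,lo,52))
print("neck",P(0,0,148.5),"shoulder -y",P(0,20,128),"+y",P(0,-20,128))
r=R.from_euler("xyz",s["tcp_rot"]).as_matrix()
g=s["opening"]*95/2
for x in(-10,10):
  for y in(-g,g):print("pad",x,y,(2*(proj(c,s["eef_pos"]+r@np.array([x,y,0]),s)-[180,180])).round())
```

```text
rest -9.5 top out [151. 187.] top in [168. 187.] hinge out [208. 123.]
rest 9.5 top out [154. 247.] top in [171. 247.] hinge out [209. 170.]
home -9.5 top out [193. 187.] top in [210. 187.] hinge out [212. 123.]
home 9.5 top out [195. 247.] top in [212. 247.] hinge out [213. 170.]
neck [286. 276.] shoulder -y [211. 238.] +y [358. 237.]
pad -10 -21.512828211323708 [211. 216.]
pad -10 21.512828211323708 [340. 216.]
pad 10 -21.512828211323708 [209. 160.]
pad 10 21.512828211323708 [342. 160.]
```

Request:
arm_command(targets=[[0,2,0,0,0.42],[0,4,0,0,0.4],[0,4,0,0,0.4]])

```text
t: 3.7
eef_pos: [645.3, 147.4, 89.7]
tcp_rot: [3.14, -0.0, -2.597]
ft_force: [-3.5, 7.3, 1.4]
opening: 0.41
grip_force: 30.0
```

```bash
python3 go.py 645 144.5 87 211.3
python3 - <<'E'
from h import *;from cell import env
s=env.state();c=env.read_camera("wrist");a=env.read_camera("scene")
g=lambda f:(255*(f/255.)**.45).astype(np.uint8)
h=np.hstack([cv2.resize(g(c["frame"][230:350,220:380]),(480,360),interpolation=3),cv2.resize(g(a["frame"][225:315,335:415]),(320,360),interpolation=3)])
cv2.imwrite("pics/w4.png",h[:,:,::-1])
print(s["ft_force"],s["opening"],s["grip_force"])
E
```

```text
t 3.7 pos [645.3 147.4  89.7] yaw -148.81 rot [ 3.14  -0.    -2.597] q [ 0.12  0.64  1.56  0.    0.95 -1.99] F [-3.5  7.3  1.4] 0.40979357320742027
shift [ 1.8 -2.3  2.7] roll -0.11
[-3.52457075  7.32684472  1.37376374] 0.40979357320742027 29.998593628406525
```

View pics/w4.png

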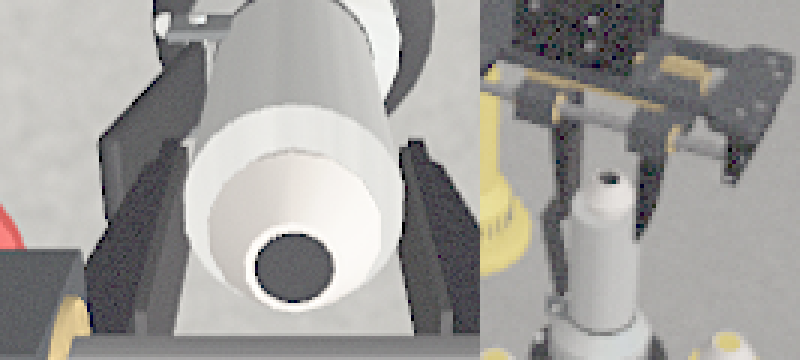

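Run:
```python
from h import *;from cell import env;import pickle
s,d=pickle.load(open("c0.pkl","rb"));sc=d["scene"]
s=env.state();r=R.from_euler("xyz",s["tcp_rot"]).as_matrix()
w=dict(d["wrist"])
for z in(0,-10,-20,-30,-40):
  for y in(-20,20):
    for x in(-10,10):
      q=s["eef_pos"]+r@np.array([x,y,z]);a=proj(w,q,s);b=proj(sc,q)
      print(z,x,y,"wrist crop",((a-[220,230])*3).round(),"scene crop",((b-[335,225])*4+[480,0]).round())
```

```text
0 -10 -20 wrist crop [204. 173.] scene crop [562. 256.]
0 10 -20 wrist crop [202.  88.] scene crop [575. 235.]
0 -10 20 wrist crop [385. 173.] scene crop [627. 276.]
0 10 20 wrist crop [388.  88.] scene crop [639. 255.]
-10 -10 -20 wrist crop [200. 194.] scene crop [562. 243.]
-10 10 -20 wrist crop [198. 105.] scene crop [576. 222.]
-10 -10 20 wrist crop [389. 193.] scene crop [628. 263.]
-10 10 20 wrist crop [392. 105.] scene crop [640. 242.]
-20 -10 -20 wrist crop [196. 216.] scene crop [563. 230.]
-20 10 -20 wrist crop [193. 124.] scene crop [576. 209.]
-20 -10 20 wrist crop [394. 216.] scene crop [628. 250.]
-20 10 20 wrist crop [397. 123.] scene crop [641. 229.]
-30 -10 -20 wrist crop [191. 240.] scene crop [563. 217.]
-30 10 -20 wrist crop [188. 144.] scene crop [577. 196.]
-30 -10 20 wrist crop [399. 240.] scene crop [629. 237.]
-30 10 20 wrist crop [403. 144.] scene crop [642. 215.]
-40 -10 -20 wrist crop [186. 267.] scene crop [564. 203.]
-40 10 -20 wrist crop [183. 166.] scene crop [577. 182.]
-40 -10 20 wrist crop [405. 267.] scene crop [630. 223.]
-40 10 20 wrist crop [409. 166.] scene crop [643. 202.]
```

Request:
arm_command(targets=[[0,0,0,0,1],[0,0,0,0,1],[0,-1.5,0,0,1],[1.5,-1.5,0,0,1],[1.5,-1.5,0,0,1]])

```text
t: 4.3
eef_pos: [645.3, 144.2, 89.7]
tcp_rot: [-3.142, -0.0, -2.598]
ft_force: [-0.1, 0.3, 0.7]
opening: 0.774
grip_force: 0.0
```

Request:
arm_command(targets=[[0,0,5,0,1],[0,0,10,0,1],[0,0,14,0,1],[0,0,18,0,1],[0,0,18,0,1]])

```text
t: 4.8
eef_pos: [645.1, 144.5, 70.9]
tcp_rot: [3.141, -0.001, -2.597]
ft_force: [-0.3, -0.7, -0.5]
opening: 0.997
grip_force: 0.0
```

```bash
python3 go.py 645 144.5 70 211.3
```

```text
t 4.8 pos [645.1 144.5  70.9] yaw -148.82 rot [ 3.141e+00 -1.000e-03 -2.597e+00] q [ 0.12  0.66  1.57  0.    0.91 -1.99] F [-0.3 -0.7 -0.5] 0.9972421525877123
shift [0.1 0.  0.9] roll -0.12
```

Request:
arm_command(targets=[[0,0,0,0,0.6],[0,0,0,0,0.5],[0,0,0,0,0.45],[0,0,0,0,0.42],[0,0,0,0,0.4]])

```text
t: 5.3
eef_pos: [646.0, 144.1, 72.2]
tcp_rot: [-3.14, 0.001, -2.597]
ft_force: [1.6, -4.1, 3.2]
opening: 0.638
grip_force: 2.2
```

Request:
arm_command(targets=[[0,0,0,0,0.4],[0,0,0,0,0.4],[0,0,0,0,0.4]])

```text
t: 5.6
eef_pos: [645.9, 144.4, 72.3]
tcp_rot: [-3.141, 0.001, -2.597]
ft_force: [0.9, -1.9, 5.2]
opening: 0.473
grip_force: 30.0
```

```bash
python3 go.py 645 144.5 70 211.3
python3 - <<'E'
from h import *;from cell import env
s=env.state();c=env.read_camera("wrist");a=env.read_camera("scene")
g=lambda f:(255*(f/255.)**.45).astype(np.uint8)
h=np.hstack([cv2.resize(g(c["frame"][230:380,220:420]),(480,360),interpolation=3),cv2.resize(g(a["frame"][225:315,335:415]),(320,360),interpolation=3)])
cv2.imwrite("pics/w5.png",h[:,:,::-1])
E
```

```text
t 5.6 pos [645.9 144.4  72.3] yaw -148.8 rot [-3.141e+00  1.000e-03 -2.597e+00] q [ 0.12  0.66  1.57 -0.    0.91 -1.99] F [ 0.9 -1.9  5.2] 0.4733771979993188
shift [0.7 0.5 2.3] roll -0.1
```

View pics/w5.png

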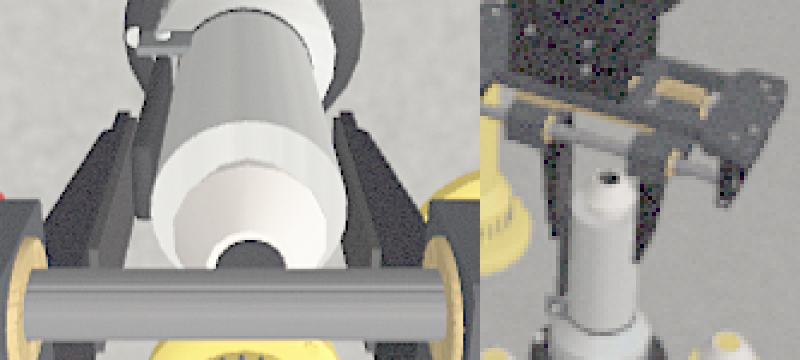

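The picture shows the trigger (wrist crop ~150,140) flush between the left finger and the column, so it is squeezed home. Next I release and rise.

Request:
arm_command(targets=[[0,0,0,0,0.6],[0,0,0,0,1],[0,0,0,0,1],[0,0,0,0,1],[0,0,0,0,1]])

```text
t: 6.2
eef_pos: [644.8, 144.8, 71.4]
tcp_rot: [3.141, -0.001, -2.598]
ft_force: [-0.2, 0.8, 1.1]
opening: 0.842
grip_force: 0.0
```

Request:
arm_command(targets=[[0,0,0,0,1],[0,0,0,0,1],[0,0,0,0,1],[0,0,0,0,1],[0,0,0,0,1]])

```text
t: 6.7
eef_pos: [645.4, 144.5, 71.8]
tcp_rot: [3.141, 0.0, -2.597]
ft_force: [0.7, 0.2, 0.2]
opening: 1.002
grip_force: 0.0
```

Request:
arm_command(targets=[[0,0,-30,0,1],[0,0,-70,0,1],[0,0,-110,0,1],[0,0,-150,0,1],[0,0,-150,0,1]])

```text
t: 7.2
eef_pos: [647.3, 144.8, 227.7]
tcp_rot: [-3.138, 0.008, -2.597]
ft_force: [-1.1, -0.1, 0.8]
opening: 1.0
grip_force: 0.0
```

```bash
python3 go.py 452 188.3 220 211.3
python3 - <<'E'
from h import *;from cell import env;import pickle
s=env.state();c=env.read_camera("wrist");a=env.read_camera("scene");pickle.dump((s,c,a),open("c2.pkl","wb"))
g=a["frame"].max(2)
for v in range(262,302):print(v,"".join("#" if x<50 else("+" if x<90 else ".") for x in g[v,340:380]))
E
```

```text
t 7.2 pos [647.3 144.8 227.7] yaw -148.81 rot [-3.138  0.008 -2.597] q [ 0.12  0.51  1.41  0.    1.22 -1.99] F [-1.1 -0.1  0.8] 0.9995020610643317
shift [144.6 138.4   6. ] roll -0.11
262 ........................................
263 ........................................
264 ........................................
265 ........................................
266 ........................................
267 ........................................
268 .........................++#+...........
269 .........................#####..........
270 .........................+###+..........
271 ........................................
272 ........................................
273 ........................................
274 ............+...........................
275 ............+#..........................
276 ...........+##+.........................
277 ...........+##+.........................
278 ..........+###+.........................
279 ..........+####.........................
280 ..........+####...+.....................
281 ..........+####+..++....................
282 ..........+#
[... 183 characters left out ...]
#..+.....................
287 ...........+####+++.....................
288 ...........+####+++.....................
289 ...........+####++......................
290 ............#####+......................
291 ............+####+......................
292 ............+####+......................
293 ............+####+......................
294 ............+####+......................
295 .............####+......................
296 .............+###+......................
297 .............+###+......................
298 .............+##+++.....................
299 ...........+++++++......................
300 ...........+###+++......................
301 ...........+#..+#++.....................
```

```bash
cat > cap.py <<'E'
from h import *
def disc(c,s,z=26,guess=(452,188.3)):
    w=(c["frame"].min(2)>140).astype(np.uint8);n,l,st,ce=cv2.connectedComponentsWithStats(w)
    g=proj(c,(*guess,z),s);i=min((i for i in range(1,n) if st[i][4]>60),key=lambda i:np.linalg.norm(ce[i]-g))
    return g,ce[i],st[i],plane(c,ce[i],z,s)
E
python3 - <<'E'
from cap import *;import pickle
s,c=pickle.load(open("c1.pkl","rb"));print(disc(c,s))
s,c,a=pickle.load(open("c2.pkl","rb"));print(disc(c,s));print(disc(a,None))
E
```

```text
(array([427.96002253,  76.35980555]), array([428.02448211,  77.30508475]), array([416,  64,  25,  28, 531], dtype=int32), array([452.76008422, 188.87144257,  26.        ]))
(array([443.83683952,  80.62516273]), array([443.875     ,  81.62307692]), array([432,  68,  25,  28, 520], dtype=int32), array([452.77306579, 188.95237006,  26.        ]))
(array([436.14414748, 288.22951249]), array([398.13157895, 315.85526316]), array([393, 310,  11,  12,  76], dtype=int32), array([592.54159019, 210.28662656,  26.        ]))
```

Request:
arm_command(targets=[[34,33,0,0,1],[68,66,0,0,1],[102,99,0,0,1],[138,132,0,0,1],[138,132,0,0,1]])

```text
t: 7.8
eef_pos: [453.5, 186.5, 220.7]
tcp_rot: [3.14, -0.004, -2.595]
ft_force: [0.7, 0.8, -0.3]
opening: 0.999
grip_force: 0.0
```

```bash
python3 - <<'E'
from cap import *;from cell import env
s=env.state();c=env.read_camera("wrist");print(s["eef_pos"],s["tcp_rot"],disc(c,s))
cv2.imwrite("pics/w6.png",c["frame"][:,:,::-1])
E
python3 go.py 452 188.3 60 211.3
```

```text
[453.49502614 186.45066885 220.69931914] [ 3.13996702 -0.00389654 -2.59536542] (array([319.14728608, 212.40777619]), array([318.87301587, 213.69312169]), array([308, 203,  22,  22, 378], dtype=int32), array([453.53330464, 188.84450118,  26.        ]))
t 7.85 pos [456.5 186.3 221.1] yaw -148.72 rot [ 3.141e+00 -2.000e-03 -2.596e+00] q [ 0.25  0.26  1.82  0.    1.06 -1.86] F [ 0.3 -0.  -0.1] 1.0046082754530345
shift [  2.5   3.9 161.1] roll -0.02
```

Request:
arm_command(targets=[[1.5,4,40,0,1],[1.5,4,85,0,1],[1.5,4,130,0,1],[1.5,4,180,0,1],[1.5,4,180,0,1]])

```text
t: 8.35
eef_pos: [453.0, 187.4, 36.0]
tcp_rot: [3.138, -0.011, -2.598]
ft_force: [0.0, -0.1, 0.9]
opening: 0.996
grip_force: 0.0
```

Request:
arm_command(targets=[[0,0,0,0,1],[0,0,0,0,1]])

```text
t: 8.55
eef_pos: [456.9, 188.8, 43.6]
tcp_rot: [-3.141, 0.003, -2.597]
ft_force: [-0.2, 0.2, -0.2]
opening: 0.996
grip_force: 0.0
```

```bash
python3 - <<'E'
from cap import *;from cell import env
s=env.state();c=env.read_camera("wrist");print(s["eef_pos"],s["tcp_rot"],disc(c,s,26,(453,188.8)))
cv2.imwrite("pics/w7.png",c["frame"][:,:,::-1])
g=c["frame"].max(2)
for n,a in(("L",slice(150,318)),("R",slice(318,500))):
    m=g[:,a]<60
    print(n,[ (v,int(np.where(m[v])[0][0]+a.start),int(np.where(m[v])[0][-1]+a.start)) for v in range(230,310,5) if m[v].any()])
E
python3 go.py 453 188.8 -22 211.3
```

```text
[456.9398961  188.83980372  43.58967599] [-3.14087171e+00  2.62569094e-03 -2.59746391e+00] (array([320.52642942, 260.01770111]), array([320.02189781, 260.61222628]), array([ 301,  243,   39,   36, 1096], dtype=int32), array([453.56412786, 188.72832492,  26.        ]))
L [(230, 301, 317), (235, 296, 317), (240, 294, 317), (245, 291, 308), (250, 291, 303), (255, 290, 301), (260, 290, 300), (265, 290, 300), (270, 292, 302), (275, 294, 307), (280, 221, 317), (285, 214, 317), (290, 209, 232), (295, 205, 232), (300, 200, 233), (305, 195, 233)]
R [(230, 318, 339), (235, 318, 344), (240, 318, 345), (245, 332, 348), (250, 337, 349), (255, 339, 350), (260, 340, 350), (265, 339, 350), (270, 337, 348), (275, 333, 345), (280, 318, 413), (285, 318, 420), (290, 403, 425), (295, 402, 430), (300, 402, 435), (305, 402, 440)]
t 8.6 pos [457.  188.9  43.9] yaw -148.82 rot [-3.141e+00  3.000e-03 -2.597e+00] q [ 0.26  0.52  2.02  0.    0.61 -1.86] F [-0.2 -0.3  0.4] 1.0028399887049044
shift [ 3.7  2.  65.9] roll -0.12
```

View pics/w7.png

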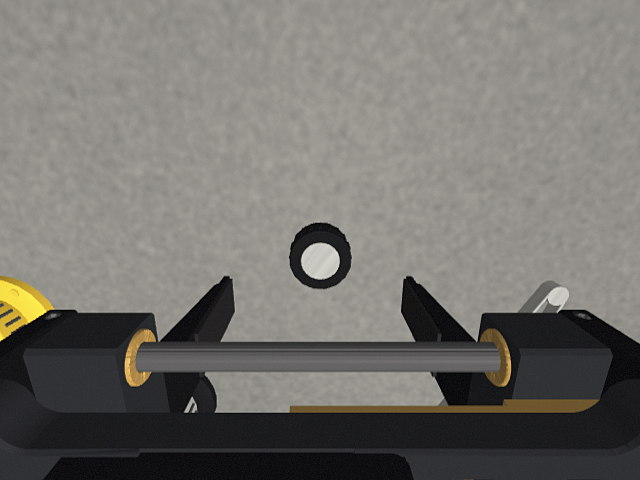

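Request:
arm_command(targets=[[3.5,2,20,0,1],[3.5,2,40,0,1],[3.5,2,55,0,1],[3.5,2,63,0,1],[3.5,2,63,0,1]])

```text
t: 9.1
eef_pos: [452.0, 188.7, -20.6]
tcp_rot: [-3.141, 0.001, -2.597]
ft_force: [-0.9, -0.2, 0.0]
opening: 0.998
grip_force: 0.0
```

Request:
arm_command(targets=[[0,0,0,0,0.7],[0,0,0,0,0.5],[0,0,0,0,0.4],[0,0,0,0,0.4],[0,0,0,0,0.4]])

```text
t: 9.6
eef_pos: [451.7, 188.6, -21.1]
tcp_rot: [-3.142, 0.0, -2.597]
ft_force: [-1.4, -0.3, -0.1]
opening: 0.636
grip_force: 0.0
```

Request:
arm_command(targets=[[0,0,0,0,0.3],[0,0,0,0,0.3],[0,0,0,0,0.3]])

```text
t: 9.9
eef_pos: [451.6, 188.5, -21.3]
tcp_rot: [3.142, 0.0, -2.597]
ft_force: [-0.0, -0.5, -0.2]
opening: 0.462
grip_force: 30.0
```

Request:
arm_command(targets=[[0,0,-20,0,0.3],[0,0,-70,0,0.3],[0,0,-120,0,0.3],[0,0,-170,0,0.3],[0,0,-185,0,0.3]])

```text
t: 10.4
eef_pos: [452.9, 188.9, 168.4]
tcp_rot: [-3.14, 0.006, -2.597]
ft_force: [-0.2, -0.6, -1.1]
opening: 0.461
grip_force: 30.0
```

Request:
arm_command(targets=[[0,0,0,0,0.3],[0,0,0,0,0.3],[0,0,0,0,0.3]])

```text
t: 10.7
eef_pos: [450.9, 188.3, 162.1]
tcp_rot: [3.141, -0.003, -2.597]
ft_force: [-0.3, -0.1, -0.5]
opening: 0.458
grip_force: 30.0
```

```bash
python3 - <<'E'
from cap import *;from cell import env
s=env.state();c=env.read_camera("wrist")
z=s["eef_pos"][2]+21.3+26
g,ce,st,p=disc(c,s,z,s["eef_pos"][:2]);r=R.from_euler("xyz",s["tcp_rot"]).as_matrix()
print(s["eef_pos"],g,ce,st,p,"cap top in tool",r.T@(p-s["eef_pos"]))
cv2.imwrite("pics/w8.png",c["frame"][200:440,160:480][:,:,::-1])
E
python3 go.py 643.5 147 163 211.3
```

```text
[450.85173353 188.30496113 162.13739425] [317.88027947 309.50928815] [317.47122862 313.03421462] [ 292  290   52   47 1929] [452.71229207 189.18344849 209.43739425] cap top in tool [ -1.92135064  -0.17071723 -47.3054192 ]
t 10.75 pos [451.  188.3 162.2] yaw -148.82 rot [ 3.141e+00 -3.000e-03 -2.597e+00] q [ 0.26  0.33  1.91  0.    0.91 -1.85] F [-0.9  1.1 -0.9] 0.4617334514898064
shift [-143.3 -135.    -1.4] roll -0.12
```

View pics/w8.png

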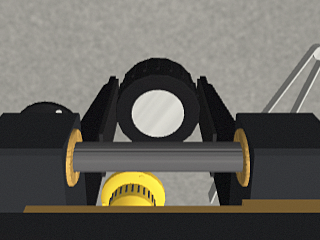

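Request:
arm_command(targets=[[-34,-33,0,0,0.3],[-68,-65,0,0,0.3],[-102,-98,0,0,0.3],[-130,-124,0,0,0.3],[-142,-135.5,0,0,0.3]])

```text
t: 11.25
eef_pos: [645.6, 144.9, 161.2]
tcp_rot: [3.141, -0.002, -2.599]
ft_force: [-0.4, -0.5, -1.9]
opening: 0.459
grip_force: 30.0
```

Request:
arm_command(targets=[[0,0,0,0,0.3],[0,0,0,0,0.3],[0,0,0,0,0.3],[0,0,0,0,0.3]])

```text
t: 11.65
eef_pos: [642.4, 146.5, 163.9]
tcp_rot: [3.141, -0.0, -2.597]
ft_force: [-0.6, -0.6, -0.8]
opening: 0.459
grip_force: 30.0
```

```bash
python3 go.py 642.2 145.7 128 211.3
```

```text
t 11.65 pos [642.4 146.5 163.9] yaw -148.78 rot [ 3.141 -0.    -2.597] q [ 0.12  0.56  1.49  0.    1.09 -1.99] F [-0.6 -0.6 -0.8] 0.4590262636684839
shift [ 0.6 -0.6 35.9] roll -0.08
```

Request:
arm_command(targets=[[0.5,-0.5,10,0,0.3],[0.5,-0.5,20,0,0.3],[0.5,-0.5,30,0,0.3],[0.5,-0.5,38,0,0.3],[0.5,-0.5,42,0,0.3]])

```text
t: 12.15
eef_pos: [642.6, 145.4, 120.4]
tcp_rot: [3.141, -0.001, -2.597]
ft_force: [0.1, -0.3, -0.4]
opening: 0.462
grip_force: 30.0
```

Request:
arm_command(targets=[[0,0,2,0,0.3],[0,0,4,0,0.3],[0,0,6,0,0.3]])

```text
t: 12.45
eef_pos: [643.2, 145.5, 115.9]
tcp_rot: [-3.141, 0.001, -2.597]
ft_force: [-0.6, -0.4, 1.7]
opening: 0.456
grip_force: 30.0
```

Lug contact is starting (1.7 N at z 116), as predicted. I continue down.

Request:
arm_command(targets=[[0,0,2,0,0.3],[0,0,4,0,0.3],[0,0,6,0,0.3],[0,0,6,0,0.3]])

```text
t: 12.85
eef_pos: [642.7, 145.5, 109.1]
tcp_rot: [3.141, -0.001, -2.597]
ft_force: [-1.0, 1.5, -4.3]
opening: 0.461
grip_force: 30.0
```

Request:
arm_command(targets=[[0,0,1,0,0.3],[0,0,2,0,0.3],[0,0,3,0,0.3],[0,0,3,0,0.3]])

```text
t: 13.25
eef_pos: [643.2, 145.4, 106.8]
tcp_rot: [-3.142, 0.0, -2.597]
ft_force: [0.6, -0.9, -0.4]
opening: 0.461
grip_force: 30.0
```

Request:
arm_command(targets=[[0,0,1,0,0.3],[0,0,2,0,0.3],[0,0,2,0,0.3]])

```text
t: 13.55
eef_pos: [643.3, 145.4, 106.6]
tcp_rot: [-3.141, 0.002, -2.597]
ft_force: [-4.9, -1.5, 13.9]
opening: 0.459
grip_force: 30.0
```

Request:
arm_command(targets=[[0,0,1,0,0.3],[0,0,2,0,0.3],[0,0,2,0,0.3]])

```text
t: 13.85
eef_pos: [643.6, 145.5, 106.3]
tcp_rot: [-3.14, 0.003, -2.597]
ft_force: [-9.1, -1.8, 27.8]
opening: 0.459
grip_force: 30.0
```

Request:
arm_command(targets=[[0,0,-1,0,0.3],[0,0,-1,0,0.3],[0,0,-1,0,0.3],[0,0,-1,0,0.3],[0,0,-1,0,0.3]])

```text
t: 14.35
eef_pos: [643.5, 145.5, 106.4]
tcp_rot: [-3.141, 0.002, -2.597]
ft_force: [-6.8, -0.8, 20.1]
opening: 0.459
grip_force: 30.0
```

```bash
python3 - <<'E'
from cap import *;from cell import env
s=env.state();c=env.read_camera("wrist");a=env.read_camera("scene")
print(disc(c,s,154,(643.85,146.5)))
cv2.imwrite("pics/w9.png",np.hstack([cv2.resize(c["frame"][200:440,160:480],(400,300)),cv2.resize(a["frame"][225:315,325:445],(400,300),interpolation=3)])[:,:,::-1])
E
python3 go.py 642.2 145.7 106.7 211.3
```

```text
(array([319.07013741, 311.5985445 ]), array([317.37467566, 313.13025428]), array([ 292,  290,   52,   47, 1927], dtype=int32), array([645.06895097, 146.20979223, 154.        ]))
t 14.45 pos [643.5 145.5 106.4] yaw -148.82 rot [-3.141e+00  2.000e-03 -2.597e+00] q [ 0.12  0.62  1.55  0.    0.97 -1.99] F [-6.4 -1.6 19.4] 0.45825913243581146
shift [ 1.   0.9 -0.3] roll -0.12
```

View pics/w9.png

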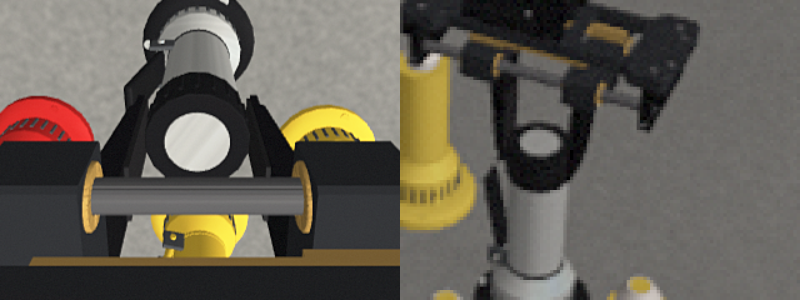

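The cap sits on the column in both views, with its disc at wrist crop (197,143). It is centred to about 1 mm and pressed with about 20 N. The trigger stands off at rest, so I hand in.

```bash
python3 -c "
from cell import env
print(env.job_done())"
```

```text
the job is handed in; nothing more can be done
None
```

The job is handed in at about 14.5 s of the 64 s allowed: I squeezed the trigger home and it sprang back, and the cap then snapped on and seated about 1 mm off centre. The gripper is still on the cap, pressing with about 20 N; no verdict came back on hand-in.

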